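Press the last plug into the stool seat

TASK

The one dark wooden plug in the round stool seat still stands proud: turn the seat by its black centre knob, click by click, until that plug is right under the ram of the lever press. Then pull the red-handled lever all the way down so that the ram presses the plug flush, and ease the lever slowly back up until it is home before you let go. Do not push the plug with the gripper, and leave the other things on the bench alone.

Things in the scene. Friction and masses are not known exactly. Their poses are not given: they have to be found in the camera images.
- press: Green lever press fixed to the bench; place and yaw vary. Origin: at bench height on the upright axis the seat turns about. Base x -140..170, y +-140, 20 mm thick. Ram at x 0, y +105. Column 55 x 60 mm at x +142, y +105, 245 mm high; from it a head 44 mm wide in y reaches to x -17, z 170 to 245 mm. Its x points from the lever's handle to the column (away from the robot at yaw 0), z up.
- index (a joint): Angle (rad) of the pale round stool seat (256 mm across, top 75 mm above the bench) about the press's upright axis; endless, positive anticlockwise from above. 0 = proud plug under ram. 12 sprung clicks a turn (0.5236 rad), one at 0: about 0.2 N m to leave one, drawn in within 0.06 rad of one, free to rest between. Starts 0.85 to 2.75, so clockwise is shorter. The 11 other plugs are flush.
- knob (a point): Grip point of the round black fluted knob in the middle of the seat, fast to it: 46 mm diameter, from 95 to 140 mm above the bench; this point is on its axis at 120 mm. Grip at any yaw, but keep the gripper's body clear of the press head, whose near side is 83 mm from this axis on the press's +y side.
- plug_top (a point): Centre of the top face of the proud plug: dark wood, 24 mm diameter, 105 mm from the turning axis. Its top is 14 mm above the seat when proud, level with the seat when pressed home. The 11 plugs already flush are paler.
- plug (a joint): How far the plug has been pressed in, m: 0 proud, 0.014 flush. It is a stiff fit (about 16 N at the plug) and stays where it is pushed.
- ram_tip (a point): Centre of the underside of the steel ram (28 mm foot), straight above the seat; it goes down about 55 mm as the lever is pulled.
- lever (a joint): Angle (rad) of the sprung lever: 0 = home, up against its stop; grows as it is pulled down; 0.95 = bottom stop, ram at seat level. The ram meets the plug at about 0.7. The handle takes about 4 N at first, rising to 9 N, and 5 N more while the plug is pressed. Let go, it flies back up.
- handle (a point): Middle of the lever's red handle: a level bar 24 mm diameter, 95 mm long, along the press's y, on the +y side of the lever. It moves on a 200 mm arc about pivot, from 94 mm above the pivot (0.319 m above the bench) at home to 89 mm below it, and stays clear of seat and base.
- pivot (a point): Point on the lever's hinge axis (which runs along the press's y), level with the handle's middle, 0.225 m above the bench. The handle lies on the press's -x side of it.
- chisel: Bystander: screwdriver-like wood-handled tool, 200 mm long, lying to the right of the press. Origin: underside, middle.
- glue: Bystander: white glue bottle, 60 mm diameter, 160 mm tall, orange cap, standing left of the press's column. Origin: centre of its underside.
- tub: Bystander: blue open tub of spare plugs, 100 x 80 x 45 mm, on the right of the bench. Origin: centre of its underside.
- offcut: Bystander: pale wood offcut, 110 x 50 x 35 mm, right front of the press. Origin: centre of its underside.
- mallet: Bystander: wooden mallet, 290 mm long, on the left of the bench. Origin: underside, middle.
- board_top: Bystander: upper one of two stacked pale dovetailed boards, 260 x 130 x 20 mm each, on the right of the bench. Origin: centre of its underside.
- trysquare: Bystander: try square with dark wooden stock, 120 mm, and 200 mm steel blade, on the left of the bench. Origin: underside of the stock.

How it is judged:
On the way, in this order (a step that is already met when the one before it is completed fails the run):
1. the proud plug, not yet pressed, rests at its click under the ram with the lever up (horizontal distance between plug_top and ram_tip below 0.006 m and value of joint plug below 0.003 m and value of joint lever below 0.3 rad), for 0.2 s.
2. the lever is right down and the ram has pressed the plug flush (value of joint lever above 0.88 rad and value of joint plug above 0.0115 m and horizontal distance between plug_top and ram_tip below 0.008 m), for 0.05 s.
3. the lever is back up at home (value of joint lever below 0.05 rad), for 0.1 s.
At the end, for the whole second after the job is handed in: The plug is pressed flush (within 2.5 mm) and still stands under the ram (within 10 mm), and the lever is home (within 0.05 rad) and let go (value of joint plug above 0.0115 m and value of joint lever below 0.05 rad and horizontal distance between plug_top and ram_tip below 0.01 m); the robot touches nothing.
It fails at once if the lever flew back: it rose faster than 1.2 rad/s (0.24 m/s at the handle) while still more than 0.15 rad (30 mm at the handle) from home (value of joint lever above 0.15 rad and velocity of joint lever below -1.2 rad/s).
It fails at once if the plug was pushed with the gripper or arm (over 3 N) (contact force between plug and the fingers above 3 N or contact force between plug and the arm above 3 N).
It fails at once if a bystander was moved more than 30 mm (distance of any of chisel, glue, tub, offcut, mallet, board_top, trysquare from where it was at the start of the episode above 0.03 m).
It also fails if it takes over 72 s, if anything falls off the work surface, if the arm or the gripper's body presses on something with over 40 N, if the wrist force passes 120 N, or if a joint passes its speed limit or range.

ROBOT

A 6-joint arm with a two-finger parallel gripper is mounted at the origin on the work surface. World frame = base frame: x ahead of the robot, y to its left, z up, the work surface at z = 0. Lengths are in m, angles in rad, forces in N, time in s.
With the tool pointing down it reaches from about 0.275 to 0.85 m from the base axis. Payload 19 kg.
Tool frame: the origin (TCP) lies at the very end of the fingers, on their centre line; the grasp point (between the pads) lies 19 mm behind it; y points along the fingers, x is the direction in which the jaws open and shut, and the axes are right-handed (so a half turn about y gives the same grasp; the last joint's range is limited). The gripper opens to 85 mm and grips with 20 to 120 N. Pads are 22 mm wide; open, the fingers measure 114 mm over their backs; the gripper's body (76 mm by 85 mm) begins 54 mm behind the grasp point. The pads swing forward as they close: fully open they stand 13 mm farther back than shut.
Start: joints at [-1.299, 0.15, 1.437, -0, 1.554, -0.134], TCP at [0.227, -0.528, 0.231] pointing down, gripper open.
Joint ranges: [-2.8, 2.8], [-0.68, 2.1], [0.12, 2.68], [-1.39, 4.53], [0.16, 2.79], [-2.81, 2.81]. Speed limits (rad/s): [1.89, 1.89, 2.22, 3.01, 3.01, 3.01].

INTERFACE

Orientations are given as a unit quaternion [x, y, z, w].
In Python, from plant import manip, command_gripper, solve_ik, vision, ticket, finder gives the robot as it stands. Calls block until the motion is done:
- manip.move_ptp(position, orientation): joint-space move of the TCP to a pose.
- manip.move_linear(position, max_speed=0.15, attitude=None, until_force=None): straight line of the TCP; attitude=None keeps the orientation; max_speed is the mean speed in m/s. With until_force (N) it stops when the force on the tool has changed by that much, and returns True; else False.
- manip.goto_joints(angles): joint-space move.
- command_gripper(opening, f_grip=None): opening from 0.0 (shut) to 1.0 (fully open); f_grip is the grip in N (None keeps the last); returns when the fingers have stopped.
- manip.dwell(seconds).
- solve_ik(position, orientation): joint angles nearest the present ones, or None.
- manip.read_state(): the state.
- vision.camera(name): name is "side" or "top" or "wrist"; returns a dict with "color" (420x560x3 uint8, blue, green, red), "K" (3x3 intrinsics, pixels), "R" (3x3) and "t" (3): a world point X has camera coordinates R X + t. Camera axes: x right, y down, z forward; pixel columns grow to the right and rows downward; lengths in m; the calibration is good to about 2 mm. A picture is of the moment at which its call begins. There is no depth.
A pose or a line that the arm cannot do raises manip.IKError and nothing moves.
- ticket.finish_job(): hands the job in, once; it reports no verdict.
Trained networks look in the newest picture that a camera, given by its name, has taken for a name from the list of things; names that differ only in an ending like _2 or _b are one class to them, and where a whole thing is asked for, a point or a joint stands for the part that bears it (a point fixed in the world has none). Each returns a list of dicts, best first, with "p" (0 to 1); they miss things now and then, are a little off and sometimes report something else, mostly with a low value. They report only what shows in the picture. A call takes as long as a camera call.
- finder.cut_out(target, camera): "pixels" (420x560 bool, what is visible of it) and "bbox" ([left, top, width, height] in pixels, round what is visible of it).
The state is a dict: "time": time; "q": joint angles; "dq": joint speeds; "joint_efforts": joint torques, N m; "tool_pos": TCP position; "eef_rot": TCP orientation; "wrist_force": force on the tool from outside, world axes, zero at the start; "moment": the same for the moment, N m; "grip_width": opening from 0.0 (shut) to 1.0 (fully open).
Only numpy, scipy, OpenCV 4.12 (cv2) and the standard library are available. Lean on these libraries where they do the work, as an engineer would, in place of code of your own. Each camera call takes 0.05 s, during which the arm holds its last target.

## Working session

There is one attempt and no reset: what is moved stays moved. The work goes in short steps, each a Python script; the robot and the scene stay as the last script left them, time stands still between calls to the robot, and variables do not carry over. Pictures are saved under pics/ and viewed, and the job is handed in when it is done.

```bash
ls; mkdir -p pics; python3 - <<'E'
from plant import manip, vision, finder
import cv2, numpy as np
print(manip.read_state())
for c in ["side","top","wrist"]:
    v=vision.camera(c); cv2.imwrite(f"pics/{c}0.png",v["color"]); print(c,v["K"].tolist(),v["R"].tolist(),v["t"].tolist())
E
```

```text
pics
{'time': 0.0, 'q': array([-1.29902642e+00,  1.50960129e-01,  1.43801003e+00, -4.87275114e-06,
        1.55378109e+00, -1.33979480e-01]), 'dq': array([ 0.00100128,  0.00102297, -0.00014973, -0.00010467,  0.0004413 ,
       -0.00018218]), 'joint_efforts': array([-6.88628843e-04, -7.13059974e+01, -5.70869601e+01, -2.58327773e-04,
        9.07842972e-03,  3.17774300e-05]), 'tool_pos': array([ 0.22688414, -0.52808874,  0.23070064]), 'eef_rot': array([-0.59022085,  0.3893127 , -0.38869263,  0.5907563 ]), 'wrist_force': array([ 0.4039505 ,  0.1199122 , -0.09241109]), 'moment': array([-0.01921364, -0.04397904,  0.05796324]), 'grip_width': 1.0012275027862974}
side [[530.0959503885264, 0.0, 285.1883023575392], [0.0, 530.0959503885264, 205.39297789379552], [0.0, 0.0, 1.0]] [[0.9450084882576202, -0.3269999837824342, 0.005474278704512161], [-0.20243570923603216, -0.5980085478016206, -0.7755034238366079], [0.25686327247613977, 0.731749128706338, -0.6313196273603124]] [-0.5240900347198932, 0.2439249161467066, 1.5936008947177023]
top [[493.81427165084455, 0.0, 280.71562925804545], [0.0, 493.81427165084455, 210.21545717916567], [0.0, 0.0, 1.0]] [[0.01600712318305991, -0.9998638231458125, -0.0040133740969415235], [-0.9892266490187385, -0.015252421322031248, -0.14559533136393019], [0.1455142909770712, 0.006300699013196936, -0.9893360866325381]] [-0.05705435372832626, 0.5679270390689607, 1.5643413355309908]
wrist [[339.31439478319663, 0.0, 277.83084445630385], [0.0, 339.31439478319663, 204.53926981253608], [0.0, 0.0, 1.0]] [[0.39472763450532994, -0.9187977150547839, -0.0009237791601769058], [-0.878907927823437, -0.3778831090978508, 0.2910759527471412], [-0.26778900083263474, -0.11408380546182657, -0.9566995016014223]] [-0.5752729660879542, -0.03812515431505304, 0.37926293334185895]
```

View pics/side0.png

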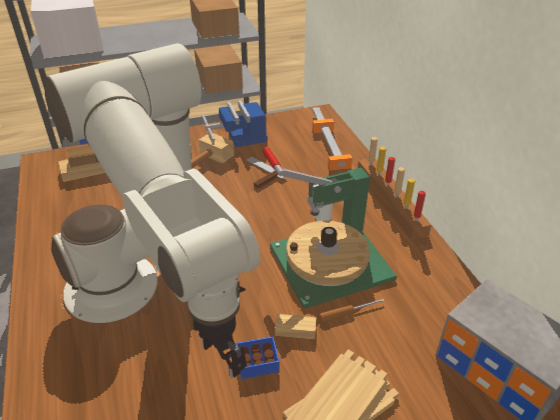

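View pics/top0.png

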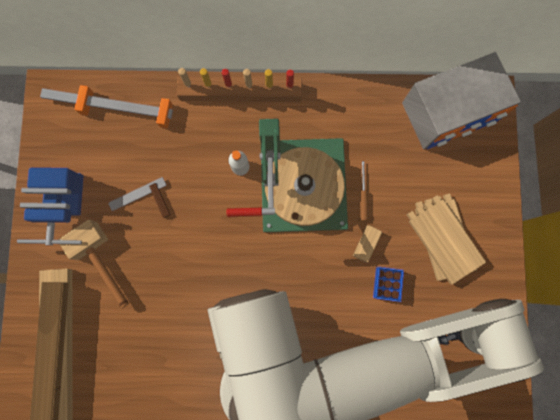

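View pics/wrist0.png

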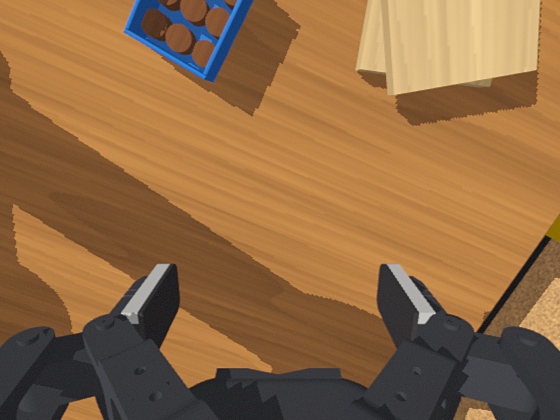

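The side view shows the knob at (329,237), the dark plug at (294,247) and the red handle near (271,158). In the top view the knob is at (306,183), the plug at (295,216), the handle at (244,212) and the glue bottle at (238,162). Next I'll measure them.

```bash
cat > h.py <<'E'
from plant import manip, command_gripper, solve_ik, vision, ticket, finder
import cv2, numpy as np
from scipy.spatial.transform import Rotation as Rot
def ray(v,u):
    d=v["R"].T@np.linalg.solve(v["K"],[u[0],u[1],1.]); return -v["R"].T@v["t"], d
def atz(v,u,z):
    c,d=ray(v,u); return c+d*(z-c[2])/d[2]
def proj(v,X):
    p=v["K"]@(v["R"]@np.asarray(X,float)+v["t"]); return p[:2]/p[2]
E
python3 - <<'E'
from h import *
for c in ["top","side"]:
    v=vision.camera(c); im=v["color"].copy()
    for n,z in [("knob",.12),("plug_top",.089),("handle",.319),("index",.075),("ram_tip",.13),("press",.0),("glue",.08)]:
        for r in finder.cut_out(n,c)[:2]:
            m=r["pixels"]; ys,xs=np.nonzero(m); u=(xs.mean(),ys.mean())
            b=r["bbox"]; print(c,n,round(r["p"],2),b,np.round(u,1),len(xs),np.round(atz(v,u,z),4))
            np.save(f"/tmp/{c}_{n}.npy",m) if r["p"]>.5 else 0
    cv2.imwrite(f"pics/{c}_z.png",cv2.resize(im[80:280,180:420],None,fx=3.3,fy=3,interpolation=cv2.INTER_CUBIC))
E
```

```text
top knob 0.76 [264.5, 148.6, 80.0, 78.4] [306.9 187.1] 4440 [ 0.6311 -0.129   0.12  ]
top plug_top 0.59 [289.1, 212.6, 9.5, 6.1] [294.4 215.8] 39 [ 0.5447 -0.0918  0.089 ]
top handle 0.6 [230.1, 150.2, 45.5, 70.2] [256.1 201.5] 595 [0.5506 0.0168 0.319 ]
top index 0.6 [266.8, 151.3, 74.3, 74.9] [306.8 186.6] 4462 [ 0.6417 -0.1307  0.075 ]
top glue 0.76 [232.5, 151.8, 17.4, 22.8] [238.5 163. ] 383 [0.7147 0.0899 0.08  ]
top glue 0.32 [360.2, 190.7, 10.6, 28.8] [363.4 206.2] 164 [ 0.58   -0.3108  0.08  ]
side knob 0.97 [287.4, 220.5, 79.1, 65.0] [327.6 252.7] 4306 [ 0.6197 -0.1872  0.12  ]
side plug_top 0.36 [289.8, 242.1, 7.7, 9.5] [293.4 246.2] 69 [ 0.5462 -0.0991  0.089 ]
side handle 0.83 [264.3, 146.3, 71.3, 42.1] [295.1 171.4] 638 [ 0.5698 -0.0368  0.319 ]
side index 0.56 [287.6, 222.2, 80.4, 64.5] [327.9 252.9] 4387 [ 0.6402 -0.1463  0.075 ]
side index 0.45 [264.9, 146.3, 71.0, 36.9] [294. 171.] 548 [0.6876 0.2876 0.075 ]
side ram_tip 0.44 [312.4, 183.4, 9.1, 29.7] [314.9 207.8] 70 [0.6555 0.0048 0.13  ]
side press 0.93 [262.2, 150.5, 133.5, 158.3] [331.4 241.3] 9662 [ 0.706  -0.0295  0.    ]
side glue 0.68 [315.0, 205.5, 19.6, 14.9] [325.  212.6] 178 [0.702  0.0268 0.08  ]
```

View pics/top_z.png

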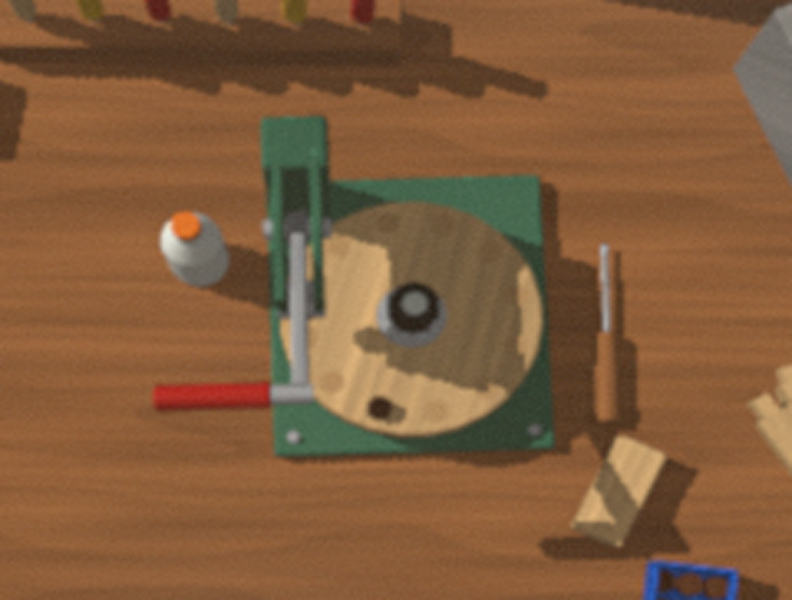

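View pics/side_z.png

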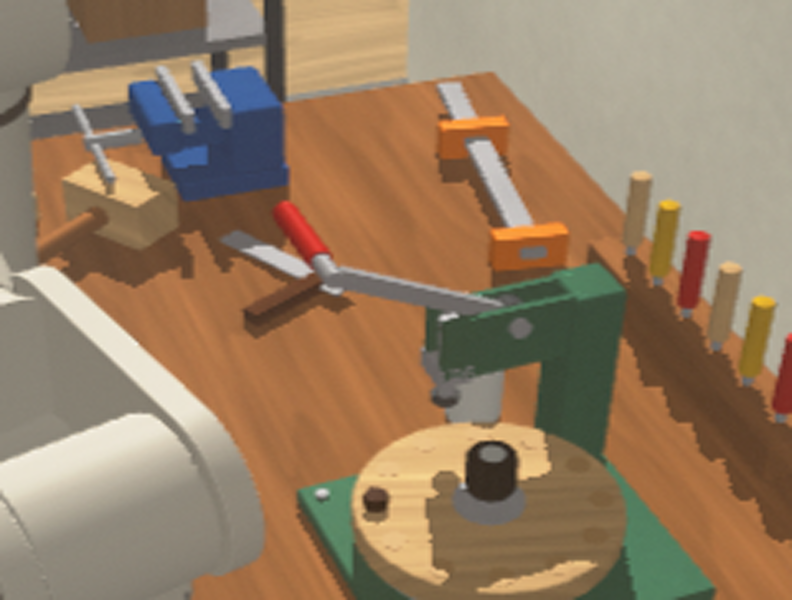

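```bash
python3 - <<'E'
from h import *
V={c:vision.camera(c) for c in ["top","side"]}
def px(z): return (180+z[0]/3.3-.35,80+z[1]/3-.33)
def tri(us):
    A=[];b=[]
    for c,u in us.items():
        o,d=ray(V[c],u); d/=np.linalg.norm(d); P=np.eye(3)-np.outer(d,d); A.append(P);b.append(P@o)
    return np.linalg.lstsq(np.vstack(A),np.hstack(b),rcond=None)[0]
t,s=V["top"],V["side"]
print("knobtop",atz(t,px((414,302)),.14),atz(s,px((491,453)),.14),tri({"top":px((414,302)),"side":px((491,453))}))
ends={}
for c in V:
    hsv=cv2.cvtColor(V[c]["color"],cv2.COLOR_BGR2HSV)
    m=(((hsv[...,0]<5)|(hsv[...,0]>174))&(hsv[...,1]>190)&(hsv[...,2]>60)).astype(np.uint8)
    roi=np.zeros_like(m); 
    if c=="top": roi[195:225,215:275]=1
    else: roi[143:170,255:285]=1
    ys,xs=np.nonzero(m*roi); p=np.c_[xs,ys].astype(np.float32)
    print(c,len(xs),cv2.minAreaRect(p)); ends[c]=np.array(cv2.minAreaRect(p)[0])
print("handle",tri(ends),atz(t,ends["top"],.319),atz(s,ends["side"],.319))
for z in [(277,457),(553,446),(540,177)]: print("corner",atz(t,px(z),.02))
print("plug",atz(t,px((379,407)),.089),atz(s,px((376,494)),.089))
print("seat",[atz(t,px(z),.075) for z in [(279,322),(543,315),(415,437)]])
E
```

```text
knobtop [ 0.64832696 -0.12229667  0.14      ] [ 0.64913168 -0.11973154  0.14      ] [ 0.64787623 -0.12220792  0.14244672]
top 239 ((243.5, 211.5), (7.0, 33.0), 90.0)
side 105 ((270.30767822265625, 155.96151733398438), (20.246559143066406, 6.1017022132873535), 56.3099365234375)
handle [0.5225345  0.04904536 0.32737031] [0.52290727 0.04991037 0.319     ] [0.52712198 0.06093274 0.319     ]
corner [0.49893099 0.00693974 0.02      ]
corner [ 0.51526666 -0.2668259   0.02      ]
corner [ 0.81852192 -0.25466473  0.02      ]
plug [ 0.54612894 -0.09208877  0.089     ] [ 0.54943816 -0.09149841  0.089     ]
seat [array([0.63820654, 0.00582087, 0.075     ]), array([ 0.64972333, -0.25049765,  0.075     ]), array([ 0.51660779, -0.12733283,  0.075     ])]
```

```bash
cat >> h.py <<'E'
AX=np.array([.648,-.122]); YAW=.05
HAND=np.array([.5225,.0495])
def att(jaw, down=(0,0,-1)):
    y=np.array(down,float); y/=np.linalg.norm(y); x=np.array(jaw,float); x-=y*(x@y); x/=np.linalg.norm(x)
    return Rot.from_matrix(np.c_[x,y,np.cross(x,y)]).as_quat()
ex=np.array([np.cos(YAW),np.sin(YAW),0]); ey=np.array([-np.sin(YAW),np.cos(YAW),0]); ez=np.array([0,0,1.])
H=.176; 
def lever_pose(th,hand=None,tilt0=0.,k=1.,off=.019):
    hand=HAND if hand is None else hand
    a0=np.arcsin(.094/.2); h0=np.r_[hand,.319]; piv=h0+ex*.2*np.cos(a0)-ez*.094
    a=a0-th; p=piv-ex*.2*np.cos(a)+ez*.2*np.sin(a)
    t=tilt0+k*th; d=-ez*np.cos(t)+ex*np.sin(t)
    jaw=ex*np.cos(t)+ez*np.sin(t)
    return p+d*off, d, jaw
E
python3 - <<'E'
from h import *
s=manip.read_state(); R=Rot.from_quat(s["eef_rot"]).as_matrix(); v=vision.camera("wrist")
print(R, "cam in tool", R.T@(-v["R"].T@v["t"]-s["tool_pos"]))
for a in np.arange(-180,180,30):
    a=np.deg2rad(a); q=solve_ik([*AX,.101],att([np.cos(a),np.sin(a),0])); print(round(a,2),None if q is None else np.round(q,2))
for sg in (1,-1):
  for th in (0,.3,.6,.95):
    p,d,j=lever_pose(th); q=solve_ik(p,att(sg*j,d)); print(sg,th,p.round(3),None if q is None else np.round(q,2))
E
```

```text
[[ 3.94744066e-01 -5.99462017e-05  9.18791118e-01]
 [-9.18791114e-01  8.71816881e-05  3.94744070e-01]
 [-1.03765168e-04 -9.99999994e-01 -2.06635834e-05]] cam in tool [ 0.00067217 -0.14264541  0.07392076]
-3.14 None
-2.62 [-0.3   0.39  1.4  -0.    1.35  2.32]
-2.09 [-0.3   0.39  1.4  -0.    1.35  1.79]
-1.57 [-0.3   0.39  1.4  -0.    1.35  1.27]
-1.05 [-0.3   0.39  1.4   0.    1.35  0.74]
-0.52 [-0.3   0.39  1.4  -0.    1.35  0.22]
0.0 [-0.3   0.39  1.4  -0.    1.35 -0.3 ]
0.52 [-0.3   0.39  1.4  -0.    1.35 -0.83]
1.05 [-0.3   0.39  1.4   0.    1.35 -1.35]
1.57 [-0.3   0.39  1.4  -0.    1.35 -1.87]
2.09 [-0.3   0.39  1.4  -0.    1.35 -2.4 ]
2.62 None
1 0 [0.522 0.05  0.3  ] [-0.05  0.03  1.43 -0.    1.68 -0.1 ]
1 0.3 [0.508 0.049 0.244] [-0.08 -0.19  1.77  0.04  1.26 -0.14]
1 0.6 [0.511 0.049 0.187] [-0.11 -0.33  2.08  0.13  0.8  -0.22]
1 0.95 [0.535 0.05  0.125] [-0.15 -0.29  2.37  0.94  0.2  -1.04]
-1 0 [0.522 0.05  0.3  ] None
-1 0.3 [0.508 0.049 0.244] None
-1 0.6 [0.511 0.049 0.187] None
-1 0.95 [0.535 0.05  0.125] [-0.15 -0.29  2.37  0.94  0.2   2.1 ]
```

```bash
python3 - <<'E'
from h import *
for t0 in (-.3,-.4):
  for th in (0,.3,.6,.95):
    p,d,j=lever_pose(th,tilt0=t0); q=solve_ik(p,att(j,d)); print(t0,th,p.round(3),None if q is None else np.round(q,2))
a=-1.2
manip.move_ptp([*AX,.25],att([np.cos(a),np.sin(a),0]))
s=manip.read_state(); print(s["time"],s["tool_pos"],s["q"].round(2))
v=vision.camera("wrist"); im=v["color"].copy()
for P in ([*AX,.14],[*AX,.075]):
    u=proj(v,P); print(u); cv2.circle(im,tuple(int(i) for i in u),4,(0,255,0),1)
r=finder.cut_out("plug_top","wrist")[:1]
for x in r:
    ys,xs=np.nonzero(x["pixels"]); print(x["p"],xs.mean(),ys.mean(),atz(v,(xs.mean(),ys.mean()),.089))
cv2.imwrite("pics/w1.png",im); cv2.imwrite("pics/s1.png",vision.camera("side")["color"])
E
```

```text
-0.3 0 [0.517 0.049 0.301] [-0.04  0.22  1.24 -0.03  1.98 -0.09]
-0.3 0.3 [0.503 0.049 0.244] [-0.06 -0.    1.57 -0.    1.57 -0.11]
-0.3 0.6 [0.506 0.049 0.185] [-0.08 -0.17  1.88  0.04  1.14 -0.14]
-0.3 0.95 [0.531 0.05  0.121] [-0.11 -0.23  2.17  0.18  0.56 -0.28]
-0.4 0 [0.515 0.049 0.301] [-0.03  0.28  1.19 -0.04  2.07 -0.09]
-0.4 0.3 [0.501 0.048 0.244] [-0.05  0.06  1.51 -0.01  1.67 -0.1 ]
-0.4 0.6 [0.504 0.049 0.184] [-0.07 -0.11  1.81  0.03  1.24 -0.13]
-0.4 0.95 [0.53 0.05 0.12] [-0.1  -0.19  2.11  0.12  0.69 -0.22]
3.2 [ 0.64773269 -0.12297389  0.24996703] [-0.3   0.32  1.19 -0.    1.63  0.9 ]
[275.80766749 200.12077374]
[276.17677136 181.20889996]
0.65 213.289156626506 262.02208835341366 [ 0.55249623 -0.0924354   0.089     ]
```

View pics/w1.png

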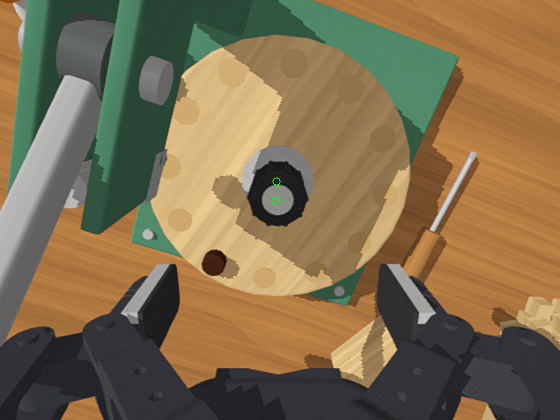

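View pics/s1.png

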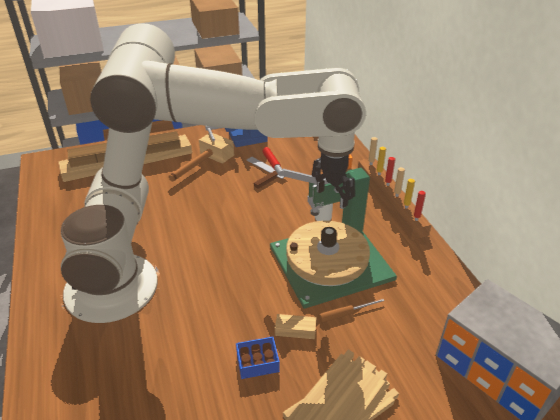

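The wrist view shows the knob top centred at about (278,199), against my projection of (276,200), so the axis is good. The plug is at (213,262). Next I'll refine the yaw from the base edges.

```bash
python3 - <<'E'
from h import *
v=vision.camera("wrist")
g=cv2.cvtColor(v["color"],cv2.COLOR_BGR2HSV)
for c in ("wrist","top"):
    v=vision.camera(c)
    g=cv2.cvtColor(v["color"],cv2.COLOR_BGR2HSV)
    m=((g[...,0]>55)&(g[...,0]<95)&(g[...,1]>70))
    def fit(pts):
        P=np.array([atz(v,p,.02)[:2] for p in pts]); vx,vy,x,y=cv2.fitLine(P.astype(np.float32),cv2.DIST_HUBER,0,.001,.001).ravel(); return P[:2].round(3),np.array([x,y]).round(4),np.arctan2(vy,vx)
    if c=="wrist":
        # back edge: columns 320-445 topmost green ; right edge: rows 70-170 rightmost green
        print(fit([(x,np.nonzero(m[:100,x])[0][0]-.5) for x in range(320,450)]))
        print(fit([(np.nonzero(m[y,380:470])[0][-1]+380.5,y) for y in range(70,165)]))
    else:
        print(fit([(np.nonzero(m[y,325:360])[0][-1]+325.5,y) for y in range(145,225)]))
E
```

```text
(array([[ 0.817, -0.102],
       [ 0.817, -0.103]]), array([ 0.8201, -0.1705], dtype=float32), np.float32(-1.5234718))Traceback (most recent call last):
  File "<stdin>", line 13, in <module>
IndexError: index -1 is out of bounds for axis 0 with size 0
```

```bash
sed -i 's/YAW=.05$/YAW=.047/' h.py; python3 - <<'E'
from h import *
manip.move_linear([.6480,-.1225,.103],max_speed=.1)
s=manip.read_state(); print(s["time"],s["tool_pos"],s["wrist_force"])
command_gripper(0.,f_grip=80)
s=manip.read_state(); print(s["time"],s["grip_width"]*85,s["tool_pos"],s["wrist_force"],s["moment"])
q=s["q"].copy(); 
for k in range(1,4):
    q2=q.copy(); q2[5]+=.41*k; manip.goto_joints(q2)
    s=manip.read_state(); print(s["time"],s["q"][5]-q[5],s["wrist_force"].round(1),s["moment"].round(2),s["grip_width"]*85)
cv2.imwrite("pics/s2.png",vision.camera("side")["color"])
cv2.imwrite("pics/w2.png",vision.camera("wrist")["color"])
E
```

```text
5.0667 [ 0.64826834 -0.12254675  0.10364863] [0.10444577 0.32342287 0.65002051]
5.525 44.53772922016306 [ 0.64803189 -0.12244372  0.10355908] [-3.13331205  0.2486257   5.26098622] [ 0.29566337  0.44748299 -0.03603396]
6.0167 0.40614854962210645 [-2.1  4.9  2.6] [0.85 0.26 0.06] 44.28050110436296
6.5083 0.8161214162782553 [0.8 7.5 1.3] [1.19 0.17 0.03] 44.31944685920862
7.0 1.226210361800969 [ 2.7 12.3  0.9] [ 1.55 -0.19 -0.14] 44.016887828092216
```

View pics/s2.png

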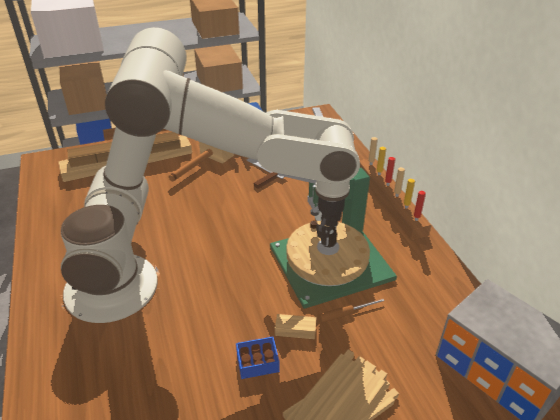

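View pics/w2.png

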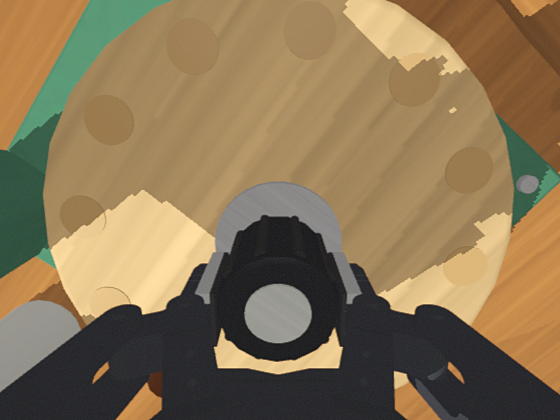

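The seat turned with the grip. The flush plugs show at (193,46), (310,30), (413,83), (469,170) and (109,120). I'll release and check the seat angle from those.

```bash
python3 - <<'E'
from h import *
v=vision.camera("wrist")
for u in [(193,46),(310,30),(413,83),(469,170),(109,120)]:
    P=atz(v,u,.075)[:2]-[.648,-.1225]; a=np.arctan2(P[1],P[0])-np.pi/2-YAW; print("r",np.linalg.norm(P).round(4),"off",((a+np.pi/12)%(np.pi/6)-np.pi/12).round(3))
command_gripper(1.0)
s=manip.read_state(); print(s["time"],s["wrist_force"],s["moment"])
manip.move_linear([.648,-.1225,.25],max_speed=.12)
v=vision.camera("wrist"); im=v["color"].copy(); 
r=finder.cut_out("plug_top","wrist")[:1]
for x in r:
    ys,xs=np.nonzero(x["pixels"]); P=atz(v,(xs.mean(),ys.mean()),.089); print(x["p"],xs.mean(),ys.mean(),P)
g=[.648,-.1225]+.105*ey[:2]; u=proj(v,[*g,.089]); print(g,u); cv2.circle(im,tuple(int(i) for i in u),5,(0,255,0),1)
for k in range(1,12):
    a=np.pi/2+YAW+k*np.pi/6; u=proj(v,[.648+.105*np.cos(a),-.1225+.105*np.sin(a),.075]); cv2.circle(im,tuple(int(i) for i in u),3,(0,255,0),1)
cv2.imwrite("pics/w3.png",im); cv2.imwrite("pics/s3.png",cv2.resize(vision.camera("side")["color"][140:320,240:420],None,fx=3,fy=3)); print(manip.read_state()["time"])
E
```

```text
r 0.1062 off 0.005
r 0.1061 off 0.012
r 0.1042 off 0.011
r 0.1053 off 0.017
r 0.1059 off 0.005
7.6333 [-0.577184    0.36076656 -0.38730395] [ 0.02099037 -0.01465625  0.00787652]
0.95 212.04807692307693 263.17115384615386 [ 0.64557709 -0.02154019  0.089     ]
[ 0.64306682 -0.01761595] [211.64324713 267.39535565]
9.15
```

View pics/w3.png

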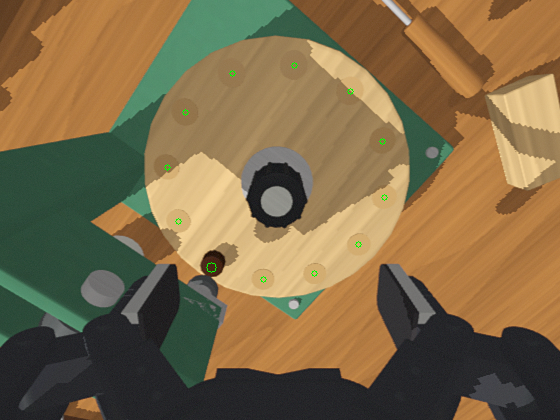

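View pics/s3.png

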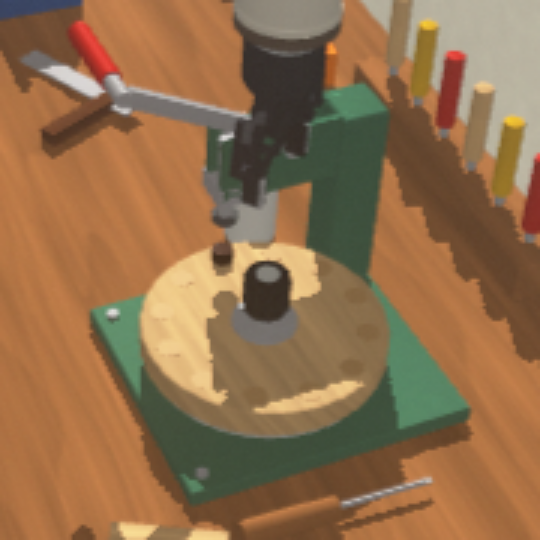

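The plug and all the flush plugs sit on their predicted positions for index 0, with the plug at (212,263), so it is at its click under the ram. Now the handle.

```bash
python3 - <<'E'
from h import *
manip.move_linear([.648,-.1225,.43],max_speed=.2)
p,d,j=lever_pose(0,tilt0=-.3); 
manip.move_ptp(p-d*.12,att(j,d))
s=manip.read_state(); print(s["time"],s["tool_pos"])
v=vision.camera("wrist"); im=v["color"].copy()
h=np.r_[HAND,.319]
for o in (-.0475,0,.0475):
    u=proj(v,h+ey*o); print(u); cv2.circle(im,tuple(int(i) for i in u),4,(0,255,0),1)
cv2.imwrite("pics/w4.png",im)
hsv=cv2.cvtColor(v["color"],cv2.COLOR_BGR2HSV)
m=(((hsv[...,0]<5)|(hsv[...,0]>174))&(hsv[...,1]>190)&(hsv[...,2]>60)).astype(np.uint8)
n,l,st,ce=cv2.connectedComponentsWithStats(m); k=1+np.argmax(st[1:,4]); ys,xs=np.nonzero(l==k)
r=cv2.minAreaRect(np.c_[xs,ys].astype(np.float32)); print(st[k],r,atz(v,r[0],.319))
E
```

```text
12.1917 [0.55236311 0.05072731 0.4154161 ]
[277.90048843 261.03275145]
[277.83806859 203.4935902 ]
[277.76845724 139.32522751]
[ 265  141   31  128 3739] ((279.9999694824219, 204.49996948242188), (29.999996185302734, 126.99998474121094), 0.0) [0.52422135 0.04894218 0.319     ]
```

View pics/w4.png

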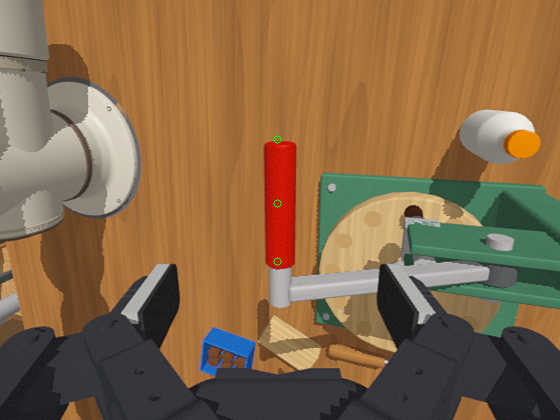

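The red handle is centred at (280,204), 2 px from my projection. I'll grip it.

```bash
sed -i 's/^HAND=.*/HAND=np.array([.5237,.0492])/' h.py; python3 - <<'E'
from h import *
p,d,j=lever_pose(0,tilt0=-.3)
manip.move_linear(p-d*.05,max_speed=.12,attitude=att(j,d))
manip.move_linear(p,max_speed=.08,until_force=12)
s=manip.read_state(); print(s["time"],s["tool_pos"]-p,s["wrist_force"])
command_gripper(0.,f_grip=60)
s=manip.read_state(); print(s["time"],s["grip_width"]*85,s["tool_pos"]-p,s["wrist_force"],s["moment"])
cv2.imwrite("pics/w5.png",vision.camera("wrist")["color"])
cv2.imwrite("pics/s5.png",vision.camera("side")["color"])
E
```

```text
13.75 [ 2.26479351e-04 -7.73846798e-06  5.61086140e-04] [ 0.36855242 -0.13672036  0.30627259]
14.3417 22.35526430361059 [3.90847218e-04 2.11316468e-05 4.27163536e-05] [ 5.29220088  0.5334656  -0.65436487] [ 0.05797049 -0.87843369 -0.02938613]
```

View pics/w5.png

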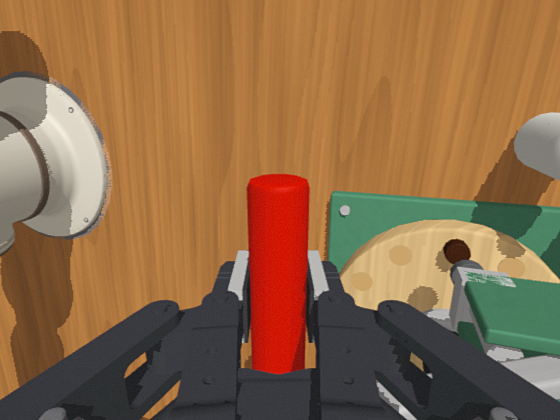

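View pics/s5.png

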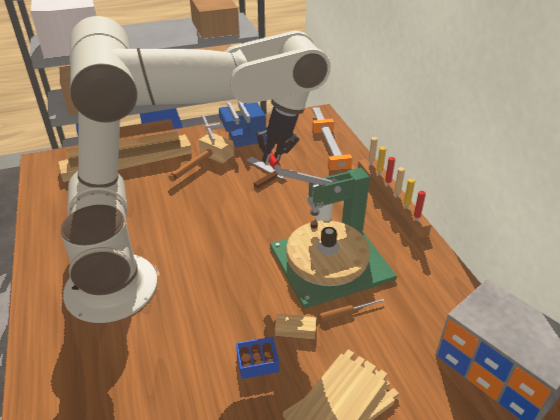

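The grip is good: the bar lies square between the pads and the width reads 22 mm. Pulling down along the arc with force monitoring.

```bash
python3 - <<'E'
from h import *
for th in list(np.arange(.1,.86,.1))+[.85,.9,.93,.95]:
    p,d,j=lever_pose(th,tilt0=-.3); manip.move_linear(p,max_speed=.06,attitude=att(j,d))
    s=manip.read_state(); f=s["wrist_force"]; print(round(th,2),round(s["time"],2),(1000*(s["tool_pos"]-p)).round(1),f.round(1),s["moment"].round(1),round(s["grip_width"]*85,1))
    if np.linalg.norm(f)>60: print("high"); break
cv2.imwrite("pics/w6.png",vision.camera("wrist")["color"])
cv2.imwrite("pics/s6.png",cv2.resize(vision.camera("side")["color"][120:320,220:440],None,fx=3,fy=3))
E
```

```text
0.1 14.92 [0.4 0.  0.2] [7.8 0.8 0.1] [ 0.1 -1.2 -0. ] 22.4
0.2 15.39 [ 0.5 -0.   0.4] [7.7 0.2 1.8] [ 0.1 -1.  -0. ] 22.4
0.3 15.87 [ 0.5 -0.   0.6] [6.6 1.1 3.1] [ 0.1 -0.8 -0. ] 22.3
0.4 16.34 [0.5 0.  0.7] [6.3 0.7 3.2] [ 0.1 -0.5 -0. ] 22.1
0.5 16.82 [0.4 0.  0.8] [3.6 0.1 3.9] [ 0.1 -0.4 -0. ] 22.2
0.6 17.29 [ 0.4 -0.   0.7] [2.2 0.5 4.3] [ 0.1 -0.2  0. ] 22.4
0.7 17.77 [ 0.3 -0.   0.7] [0.9 0.3 6.2] [ 0.  -0.1  0. ] 22.2
0.8 18.24 [ 0.2 -0.   0.7] [-0.6  0.7  6.5] [0.1 0.1 0.1] 22.3
0.85 18.56 [ 0.2 -0.   0.6] [-0.9  0.5  7.1] [0.1 0.1 0. ] 22.1
0.9 18.88 [0.2 0.  0.6] [-1.8  1.1  6.5] [0.1 0.1 0.1] 22.0
0.93 19.12 [0.2 0.  0.5] [-2.4  0.4  7.5] [0.  0.1 0.1] 22.2
0.95 19.38 [0.1 0.  0.9] [-14.8  -1.7  16.6] [-0.   0.8  0. ] 22.0
```

View pics/s6.png

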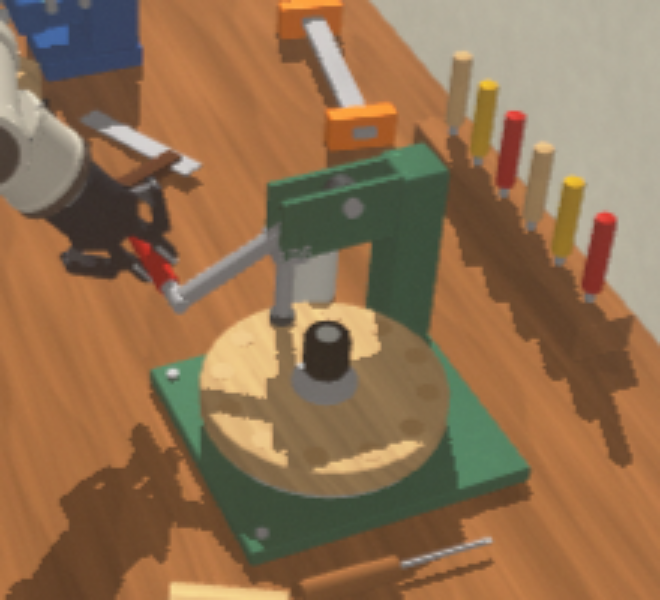

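View pics/w6.png

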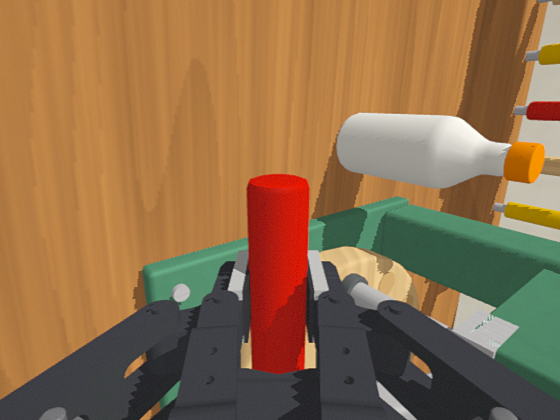

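The stop was reached at about 0.94 rad: the force jumped to 22 N and the ram foot is down on the seat at (283,317). Now easing it back up.

```bash
python3 - <<'E'
from h import *
manip.dwell(.2)
for th in [.9,.8,.7,.6,.5,.4,.3,.2,.1,.05,.0,-.01]:
    p,d,j=lever_pose(th,tilt0=-.3); manip.move_linear(p,max_speed=.05,attitude=att(j,d))
    s=manip.read_state(); f=s["wrist_force"]; print(round(th,2),round(s["time"],2),f.round(1),s["moment"].round(1))
manip.dwell(.2)
cv2.imwrite("pics/s7.png",cv2.resize(vision.camera("side")["color"][120:320,220:440],None,fx=3,fy=3))
E
```

```text
0.9 20.02 [-3.3 -0.2  7.1] [-0.   0.1 -0. ]
0.8 20.57 [-2.2 -0.7  6.2] [-0.   0.1 -0. ]
0.7 21.11 [-0.4  0.4  6.3] [ 0. -0.  0.]
0.6 21.65 [1.  0.2 5.5] [-0.  -0.2  0. ]
0.5 22.19 [4.7 0.3 4.9] [-0.  -0.5  0. ]
0.4 22.73 [ 7.  -0.4  4.1] [-0.  -1.1 -0. ]
0.3 23.27 [ 8.4 -0.1  2.5] [ 0.1 -1.3  0. ]
0.2 23.82 [9.8 0.6 0.7] [ 0.  -1.4 -0. ]
0.1 24.36 [9.4 0.7 1.4] [ 0.1 -1.4 -0.1]
0.05 24.71 [7.8 0.9 0.9] [ 0.1 -1.3 -0. ]
0.0 25.06 [ 7.1  1.2 -0.2] [ 0.1 -1.3 -0. ]
-0.01 25.31 [  4.4   0.3 -11.2] [ 0.1 -1.5  0. ]
```

View pics/s7.png

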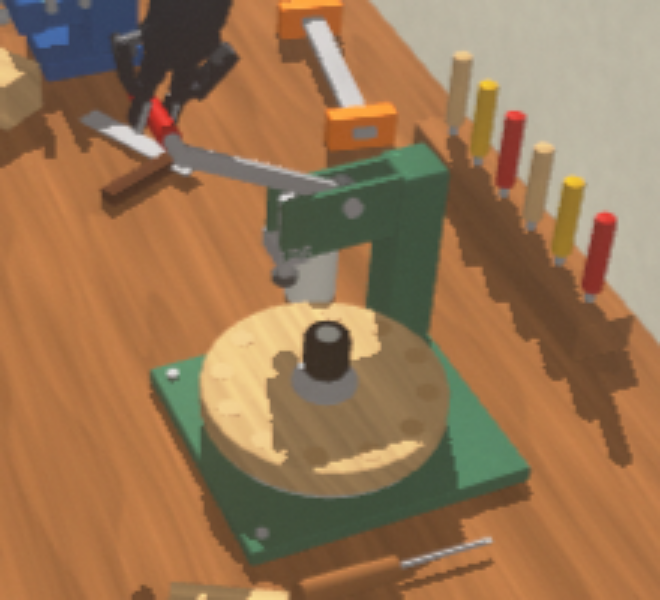

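The lever is against its upper stop and the plug no longer shows proud. I'll release, withdraw and check with the wrist camera.

```bash
python3 - <<'E'
from h import *
p,d,j=lever_pose(0,tilt0=-.3)
manip.move_linear(p,max_speed=.03,attitude=att(j,d))
command_gripper(1.0)
manip.move_linear(p-d*.12,max_speed=.12)
a=-2.43; manip.move_linear([.60,-.13,.46],max_speed=.25)
manip.move_ptp([.66,-.14,.32],att([np.cos(a),np.sin(a),0]))
v=vision.camera("wrist"); im=v["color"].copy()
for k in range(12):
    t=np.pi/2+YAW+k*np.pi/6; u=proj(v,[.648+.105*np.cos(t),-.1225+.105*np.sin(t),.075]); cv2.circle(im,tuple(int(i) for i in u),2,(0,255,0) if k else (0,0,255),1)
for x in finder.cut_out("plug_top","wrist")[:1]:
    ys,xs=np.nonzero(x["pixels"]); print(x["p"],xs.mean(),ys.mean(),atz(v,(xs.mean(),ys.mean()),.075), [.648-.105*np.sin(YAW),-.1225+.105*np.cos(YAW)])
cv2.imwrite("pics/w8.png",im)
cv2.imwrite("pics/t8.png",vision.camera("side")["color"]); s=manip.read_state();print(s["time"],s["wrist_force"])
E
```

```text
30.9083 [0.76304579 0.8002337  0.04345852]
```

View pics/w8.png

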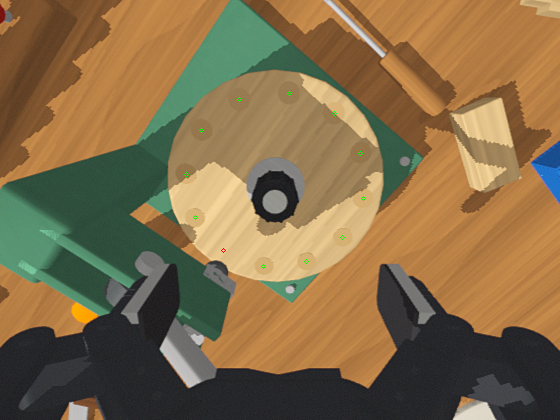

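View pics/t8.png

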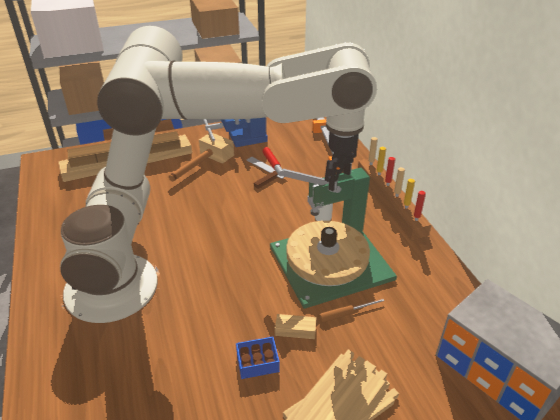

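```bash
python3 - <<'E'
from h import *
v=vision.camera("wrist"); cv2.imwrite("pics/w9.png",cv2.resize(v["color"][180:310,150:320],None,fx=4.5,fy=4.5,interpolation=cv2.INTER_CUBIC))
E
```

```text
(no output)
```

View pics/w9.png

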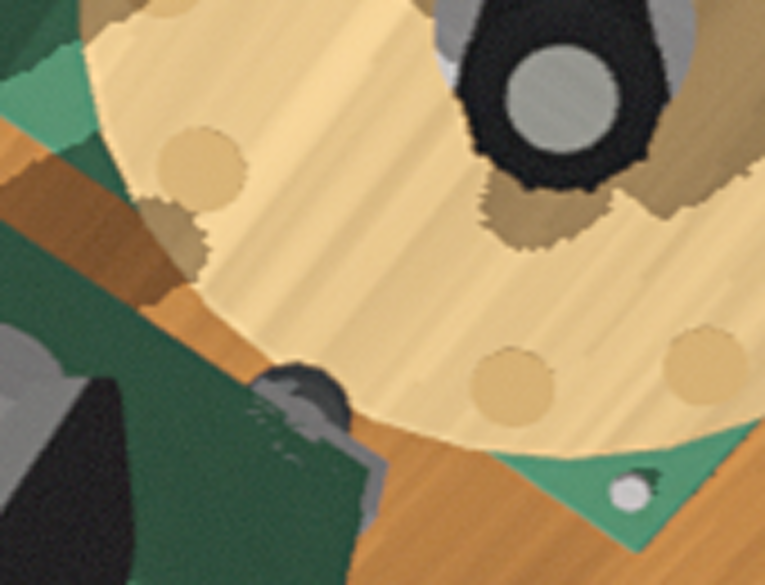

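At index 0, around (330,320) in the zoom, the seat is smooth: nothing stands proud and no dark plug face shows. The neighbouring plugs sit at their clicks. In the side view the handle is back at (271,157), as at the start. Handing in.

```bash
python3 - <<'E'
from h import *
v=vision.camera("side"); print(proj(v,[*HAND,.319]))
hsv=cv2.cvtColor(v["color"],cv2.COLOR_BGR2HSV)
m=(((hsv[...,0]<5)|(hsv[...,0]>174))&(hsv[...,1]>190)&(hsv[...,2]>60)).astype(np.uint8); m[:143]=0;m[170:]=0;m[:,:255]=0;m[:,285:]=0
ys,xs=np.nonzero(m); print(cv2.minAreaRect(np.c_[xs,ys].astype(np.float32)))
ticket.finish_job(); print(manip.read_state()["time"])
E
```

```text
[270.42203403 158.2771269 ]
((270.5025939941406, 155.79014587402344), (20.010873794555664, 6.6942853927612305), 59.74356460571289)
the job is handed in; nothing more can be done
the job is handed in; nothing more can be done
```

The proud plug is pressed flush under the ram, the lever is home and released, and I have handed the job in. `finish_job` gives no verdict; the clock stood at about 31 s of the 72 s allowed.

**What I did:**
- **Seat:** I gripped the knob and turned the seat 1.23 rad clockwise. After letting go, the plug and the flush plugs sat on their predicted positions for index 0. From the flush plugs, the seat was within about 0.02 rad of its click.
- **Press:** I pulled the lever down its arc until the force jumped to about 22 N at a commanded 0.95 rad, which I took as the bottom stop. The side view showed the ram foot on the seat.
- **Return:** I eased the lever back up in small steps (mean 0.05 m/s or slower) until it met its upper stop (about −11 N), then let go and moved clear.

**Last checks:**
- **Lever:** the handle was at pixel (270.5, 155.8) in the side view, against (270.3, 156.0) at the start, so it is home.
- **Wrist force:** it read about 1 N, so the robot is touching nothing.
- **Bystanders:** none looked moved in the pictures; I did not measure them.

**Weaker evidence:**
- **Plug face:** `finder.cut_out` no longer found it, and the seat looks smooth there with no dark disc. I took that as flush; the depth was not measured.
- **Pressing force:** the extra 5 N did not stand out clearly in the wrist force; it only rose from about 4 to 7 N.

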